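# Set the table lamp to its height mark and lock it

## Robot

A 7-joint arm with a two-finger parallel gripper is mounted at the origin on the work surface. World frame = base frame: x ahead of the robot, y to its left, z up, the work surface at z = 0. Lengths are in m, angles in rad, forces in N, time in s.
With the tool pointing down it reaches from about 0.4 to 0.85 m from the base axis. Payload 10.4 kg.
Tool frame: the origin (TCP) lies on the centre line of the jaws, within the pads' length; the fingertips stand 11 mm ahead of it and the grasp point (between the pads) lies 8 mm behind it (manip.finger_overhang is the distance from the TCP to the fingertips, in m); z points along the fingers, y is the line along which they close (so a half turn about z gives the same grasp; the last joint's range is limited). The gripper opens to 85 mm and grips with 20 to 120 N. Pads are 22 mm wide; open, the fingers measure 114 mm over their backs; the gripper's body (76 mm by 85 mm) begins 54 mm behind the grasp point. The pads swing forward as they close: fully open they stand 13 mm farther back than shut.
Start: joints at [1.125, 0.332, -0.065, 1.46, 0.022, 1.35, -0.088], TCP at [0.256, -0.57, 0.242] pointing down, gripper open.
Joint ranges: [-2.6, 2.6], [-0.5, 2.12], [-1.47, 1.34], [0.16, 2.42], [-1.27, 4.41], [0.06, 2.06], [-2.6, 2.6]. Speed limits (rad/s): [2.22, 2.22, 2.79, 2.79, 3.14, 3.14, 3.14].

## Interface

Orientations are given as a unit quaternion [x, y, z, w].
In Python, from workcell import manip, imaging, workorder gives the robot as it stands.
- The arm moves only by the tool jog_arm, never from a script. Its argument "deltas" is a list of rows, each an object with "gripper": the opening, from 0 (shut) to 1 (fully open); "offset": the shift along the tool's x, y, z in m, a list of three; "rotation": the turn, a rotation vector about the tool's x, y, z in degrees, a list of three. In form: [{"gripper": gripper, "offset": [tx, ty, tz], "rotation": [ax, ay, az]}, ...]. A call has 1 to 20 rows; each row shifts and turns the commanded pose from where the row before left it, along the tool's axes as they then stand; what a row does not reach is not made up. A row lasts 1/10 s, in which the tool goes at most 50 mm and 8.59 degrees, less where a joint would pass 70% of its speed; a pose out of reach is approached as far as the arm can. A call with a gripper value outside its range is refused whole. The fingers move at their own pace and stop on an object; "newtons" is the grip in N (left out, the last holds). Time passes only in rows, so rows that do not move let the fingers close. It gives the time, the measured TCP pose, the force, the opening and the grip force at its end, in the units of the state.
- manip.get_obs(): the state, without advancing time (a new reading comes with each control period).
- imaging.camera(name): name is "scene" or "top" or "wrist"; returns the picture (400x640x3 uint8, blue, green, red); there is no depth.
- imaging.camera_model(name): a dict with "camera_matrix" (3x3 intrinsics, pixels), "world_to_cam" (4x4, takes a point from world to camera coordinates); the wrist camera has in their place "hand_eye" (4x4, takes a point from camera to tool coordinates, whose origin is the TCP and whose axes are the flange's). Camera axes: x right, y up, looking along -z (the intrinsics and any distortion apply to the point x, -y, -z); pixel columns grow to the right and rows downward; lengths in m; the calibration is good to about 2 mm. A picture is of the moment at which its call begins: read the wrist's pose just before it. camera_model takes no time and is no camera call.
- workorder.hand_in(): hands the job in; it is judged then, once.
The state is a dict: "clock": time; "joint_pos": joint angles; "joint_velocities": joint speeds; "tau": joint torques, N m; "position": TCP position; "ee_rot": TCP orientation; "ft_force": force on the tool from outside, world axes, zero at the start; "torque": the same for the moment, N m; "grip_width": opening from 0.0 (shut) to 1.0 (fully open); "grasp_force": force on a finger pad.
Only numpy, scipy, OpenCV 4.12 (cv2) and the standard library are available. Lean on these libraries where they do the work, as an engineer would, in place of code of your own. Each camera call takes 0.05 s, during which the arm holds its last target. There are 200 camera calls.

## Task

Lift the upper part of the cordless table lamp by its grip block, push its tube down onto the upright spigot of the lamp base with the cam lever still open, and hold it with the underside of its foot level with the middle of the dark length mark on the spigot. Keeping it at the mark, turn the lamp counter-clockwise (seen from above) so that the lever is caught by the upright stop pin on the base and slides fully closed. Finish while still holding the lamp at the mark - do not let go or put it down - and leave the other tableware where it is.

Things in the scene. Friction and masses are not known exactly. Their poses are not given: they have to be found in the camera images.
- lamp: loose upper part of a cordless lamp, aluminium, 160 mm tall, 0.2 to 0.4 kg, standing upright on its foot: a round flange 54 mm across, 4 mm thick. Tube 26 mm outside; bore 18 mm, open below, 110 mm deep. White shade disc 80 mm across at 110 to 116 mm height. Origin: tube axis, underside of the foot; z up the tube. It slides and turns freely on the spigot and drops if let go.
- lamp_grip (a point): centre of the rectangular grip block on top of the lamp, 138 mm straight above the lamp's origin. The block is 56 mm along the lamp's x, 34 mm along its y and 44 mm tall (116 to 160 mm above the foot): grip it across y, from above.
- lever (a joint): cam lever: black bar 10 mm wide, 5 to 15 mm above the foot's underside, turning about the tube axis, reaching 83 mm out. 0 rad = open, bar along the lamp's +x; grows as the bar turns clockwise (from above) relative to the lamp, to 0.9 = fully closed, at its end stop by a small dark lug. Starts at 0 to 0.15, stays where left, needs 0.12 N m (2 N at the stop pin).
- lever_tip (a point): the point near the outer end of the cam lever, 75 mm from the tube axis, in the middle of the bar's height (10 mm above the underside of the foot)
- base: the lamp's base, fixed to the table: a dark steel disc 160 mm across and 14 mm thick, with an upright steel spigot at its centre and an upright stop pin near its rim. Origin: centre of its underside, on the table; the stop pin stands along its +x; z up.
- spigot_top (a point): the top of the upright spigot at the centre of the base, 140 mm above the table; the spigot is 15 mm across, tapering to 6 mm over its last 10 mm
- pin_top (a point): the top of the upright stop pin on the base, 115 mm above the table; the pin is 10 mm across and 58 mm from the spigot's axis
- mark (a point): the length mark: the middle of the dark band, 8 mm tall, round the spigot. Its height differs from start to start, 60 to 85 mm above the table; the band is painted-thin and does not hinder the tube.
- tumbler: bystander: clear glass tumbler 72 mm across, 90 mm high; origin: centre of its underside
- mill: bystander: grey plastic pepper mill 56 mm across, 135 mm high; origin: centre of its underside
- bowls: bystander: stack of three white porcelain bowls, 144 mm across and 87 mm high in all; origin: centre of its underside
Things that resemble listed ones, but are neither listed nor needed, are in the scene too. What is shaped like the lamp but green is not meant. There is more than one size of the base; the one meant has the size given above.

How it is judged:
By the outcome, as a careful person would: the job done as asked, in the order asked, and still so for the second after the job is handed in, while the arm keeps its last pose, push and grip.
It also fails if it takes over 58 s, if anything falls off the work surface, if the arm or the gripper's body presses on something with over 40 N, if the wrist force passes 120 N, or if a joint passes its speed limit or range.

## Working session

There is one attempt and no reset: what is moved stays moved. The work goes in short steps, Python scripts to look and compute and a tool call to move; the robot and the scene stay as the last step left them, time stands still between calls to the robot, and variables do not carry over. Pictures are saved under pics/ and viewed, at most 10 in all, crops included, and the job is handed in when it is done.

Besides the shell and the picture viewer there is one more tool, called as a command line: name --argument value ..., lists and objects as JSON in quotes. jog_arm: Moves the arm, as the interface text tells. Its arguments: {"type":"object","properties":{"deltas":{"type":"array","items":{"type":"object","properties":{"gripper":{"type":"number"},"offset":{"type":"array","items":{"type":"number"}},"rotation":{"type":"array","items":{"type":"number"}}}}},"newtons":{"type":"number"}},"required":["deltas"]}

```bash
mkdir -p pics
cat > h.py <<'E'
import numpy as np, cv2
from workcell import manip, imaging, workorder
from scipy.spatial.transform import Rotation as R
def snap(n,f=None):
    o=manip.get_obs(); im=imaging.camera(n)
    if f: cv2.imwrite('pics/'+f,im)
    return im,o
def cam(n,o=None):
    m=imaging.camera_model(n); K=np.array(m['camera_matrix'])
    if n=='wrist':
        T=np.eye(4); T[:3,:3]=R.from_quat(o['ee_rot']).as_matrix(); T[:3,3]=o['position']
        c2w=T@np.array(m['hand_eye'])
    else: c2w=np.linalg.inv(np.array(m['world_to_cam']))
    return K,c2w,m
def ray(n,px,o=None):
    K,c2w,m=cam(n,o)
    u=cv2.undistortPoints(np.array([[px]],float),K,np.array(m.get('distortion',np.zeros(5)),float)).ravel()
    d=c2w[:3,:3]@np.array([u[0],-u[1],-1.]); return c2w[:3,3],d
def onz(n,px,z,o=None):
    p,d=ray(n,px,o); return p+d*(z-p[2])/d[2]
def proj(n,P,o=None):
    K,c2w,m=cam(n,o); q=np.linalg.inv(c2w)@np.r_[P,1]
    return cv2.projectPoints(np.array([[q[0],-q[1],-q[2]]]),np.zeros(3),np.zeros(3),K,np.array(m.get('distortion',np.zeros(5)),float))[0].ravel()
E
python3 - <<'E'
from h import *
for n in('scene','top'):
    snap(n,n+'0.png'); m=cam(n)[2]; print({k:np.round(v,3).tolist() if not isinstance(v,str) else v for k,v in m.items()})
o=manip.get_obs(); print(o['clock'],o['position'],o['ee_rot']); print(imaging.camera_model('wrist'), manip.finger_overhang)
E
```

```text
{'camera_matrix': [[403.068, 0.0, 324.741], [0.0, 403.068, 208.131], [0.0, 0.0, 1.0]], 'world_to_cam': [[-0.525, 0.851, -0.001, 0.304], [-0.491, -0.302, 0.817, 0.167], [0.695, 0.43, 0.576, -1.524], [0.0, 0.0, 0.0, 1.0]]}
{'camera_matrix': [[499.365, 0.0, 325.096], [0.0, 499.365, 204.993], [0.0, 0.0, 1.0]], 'world_to_cam': [[-0.04, -0.999, -0.005, -0.003], [0.975, -0.04, 0.216, -0.558], [-0.216, 0.004, 0.976, -1.329], [0.0, 0.0, 0.0, 1.0]]}
0.1 [ 0.2563326  -0.5696902   0.24162073] [ 9.77732410e-01  2.09854655e-01 -1.58264964e-04 -5.76787784e-04]
{'camera_matrix': array([[356.73657263,   0.        , 322.20568026],
       [  0.        , 356.73657263, 198.39326497],
       [  0.        ,   0.        ,   1.        ]]), 'hand_eye': array([[-2.32862839e-04,  9.45298539e-01,  3.26206404e-01,
         8.21576767e-02],
       [ 9.99999965e-01,  2.61659693e-04, -4.44004008e-05,
         1.52833704e-03],
       [-1.27326702e-04,  3.26206382e-01, -9.45298567e-01,
        -1.32674148e-01],
       [ 0.00000000e+00,  0.00000000e+00,  0.00000000e+00,
         1.00000000e+00]])} 0.011
```

View pics/scene0.png

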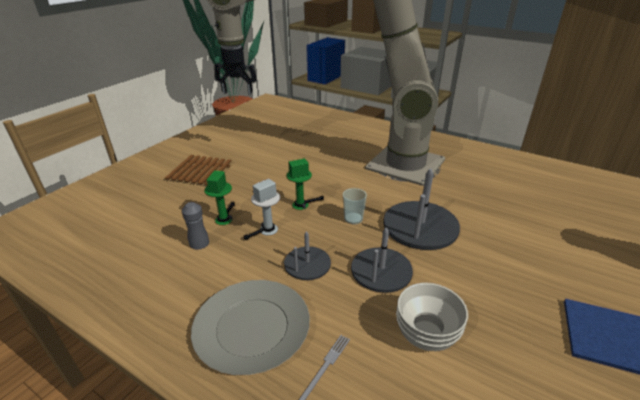

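View pics/top0.png

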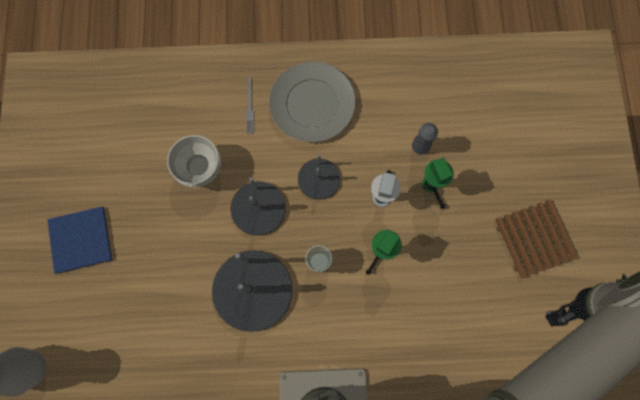

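The scene picture shows the white lamp at (265,210) with its lever tip at (246,238). There are three bases, at (307,262), (382,268) and (421,224). The top picture shows the lamp at (385,187) and the bases at (319,179), (258,208) and (252,290). Next I'll measure the bases and zoom in on the lamp and the candidate base.

Run:
```python
from h import *
t=cv2.imread('pics/top0.png'); s=cv2.imread('pics/scene0.png')
hsv=cv2.cvtColor(t,cv2.COLOR_BGR2HSV); m=((hsv[...,2]<85)&(hsv[...,1]<70)).astype(np.uint8)
m=cv2.morphologyEx(m,cv2.MORPH_OPEN,np.ones((3,3)))
for c in cv2.findContours(m,0,2)[0]:
    if cv2.contourArea(c)>700:
        c=cv2.convexHull(c);(x,y),(a,b),an=cv2.fitEllipse(c); print((x,y),(a,b),onz('top',(x,y),.014).round(4), [np.linalg.norm(onz('top',(x+k/2,y),.014)-onz('top',(x-k/2,y),.014)).round(4) for k in(a,b)])
a=cv2.resize(t[130:240,200:440],None,fx=3.2,fy=3.2,interpolation=cv2.INTER_CUBIC)
b=cv2.resize(s[160:300,225:435],None,fx=3.6,fy=3.6,interpolation=cv2.INTER_CUBIC)
cv2.imwrite('pics/topz.png',a);cv2.imwrite('pics/scz.png',b)
print(onz('scene',(268,232),.01),onz('scene',(246,238),.01))
```

```text
(15.29961109161377, 371.31695556640625) (45.49580383300781, 63.28944778442383) [0.1445 0.8248 0.014 ] [np.float64(0.1227), np.float64(0.1707)]
(569.8109130859375, 337.94842529296875) (53.58440017700195, 176.83876037597656) [ 0.1716 -0.6753  0.014 ] [np.float64(0.1451), np.float64(0.479)]
(251.89865112304688, 290.58758544921875) (79.0734634399414, 81.75084686279297) [0.3333 0.1866 0.014 ] [np.float64(0.2198), np.float64(0.2272)]
(257.7681579589844, 207.80364990234375) (54.084983825683594, 55.0211181640625) [0.5679 0.1677 0.014 ] [np.float64(0.1558), np.float64(0.1585)]
(318.6774597167969, 178.60513305664062) (40.96935272216797, 41.9749641418457) [ 0.6478 -0.0107  0.014 ] [np.float64(0.1195), np.float64(0.1224)]
[ 0.60731987 -0.17615628  0.01      ] [ 0.66186764 -0.21253885  0.01      ]
```

View pics/topz.png

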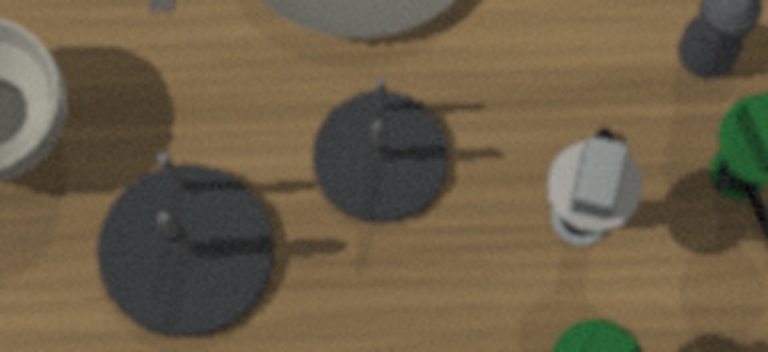

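View pics/scz.png

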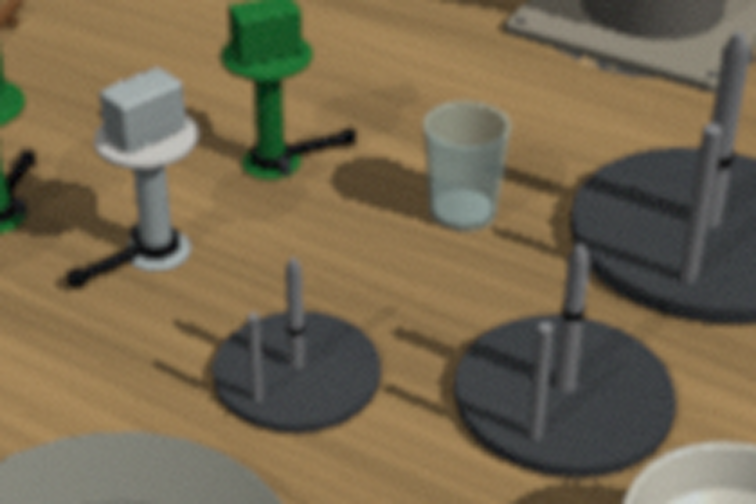

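The zooms show the lamp's block at about (600,170) in the top crop, with the lever pointing away from the robot, tip at (73,279) in the scene crop. The middle-sized base (about 158 mm) is the one meant: its pin foot is at (540,437) and its mark at (572,316) in the scene crop.

Run:
```python
from h import *
T=lambda x,y:(200+x/3.2,130+y/3.2); S=lambda x,y:(225+x/3.6,160+y/3.6)
print('block top',[onz('top',T(*p),.16).round(4).tolist() for p in((590,138),(626,142),(612,212),(574,205))])
print('tip',onz('scene',S(73,279),.01),'foot',onz('scene',S(160,247),.004))
print('shade top', onz('top',T(594,187),.113))
print('spig',onz('top',T(165,219),.140),'pin',onz('top',T(163,157),.115),'pinscene',onz('scene',S(545,326),.115),onz('scene',S(580,250),.14))
p,d=ray('scene',S(572,316))
B=np.array([.568,.168]); h=d[:2]; t=((B-p[:2])@h)/(h@h); print('mark',p+t*d)
for n,z in(('mill',0),): pass
print('tumbler',onz('top',(318,259),.045),'mill',onz('scene',(198,245),0),'bowls',onz('top',(194,162),.05))
```

```text
block top [[0.6149, -0.1841, 0.16], [0.6103, -0.2133, 0.16], [0.552, -0.1978, 0.16], [0.5591, -0.1675, 0.16]]
tip [ 0.66122736 -0.21578063  0.01      ] foot [ 0.58666579 -0.1876462   0.004     ]
shade top [ 0.58530386 -0.19077021  0.113     ]
spig [0.5659212  0.16692071 0.14      ] pin [0.6259367  0.17183692 0.115     ] pinscene [0.62877391 0.1735613  0.115     ] [0.57374961 0.17092647 0.14      ]
mark [0.56793597 0.16816835 0.07642216]
tumbler [ 0.41008658 -0.00056851  0.045     ] mill [ 0.74815062 -0.3166849   0.        ] bowls [0.70176021 0.34415521 0.05      ]
```

jog_arm --deltas '[{"offset":[0.0325,-0.015,-0.002],"gripper":1},{"offset":[0.0325,-0.015,-0.002]},{"offset":[0.0325,-0.015,-0.002]},{"offset":[0.0325,-0.015,-0.002]},{"offset":[0.0325,-0.015,-0.002]},{"offset":[0.0325,-0.015,-0.002]},{"offset":[0.0325,-0.015,-0.002]},{"offset":[0.0325,-0.015,-0.002]},{"offset":[0.0325,-0.015,-0.002]},{"offset":[0.0325,-0.015,-0.002]},{"offset":[0.0325,-0.015,-0.002]},{"offset":[0.0325,-0.015,-0.002]},{"offset":[0.0325,-0.015,-0.002]},{"offset":[0.0325,-0.015,-0.002]},{"rotation":[0,0,8]},{"rotation":[0,0,8]},{"rotation":[0,0,8]},{"rotation":[0,0,8]},{"rotation":[0,0,8]},{}]'

```text
schema error: expected keys gripper, offset, rotation
```

Run:
```python
from h import *
im,o=snap('wrist','w1.png'); print(o['clock'],o['position'],R.from_quat(o['ee_rot']).as_matrix().round(3).tolist(),o['joint_pos'].round(2),o['grip_width'])
for P in((.585,-.19,.16),(.61,-.197,.16)): print(proj('wrist',P,o))
```

```text
0.1 [ 0.2563326  -0.5696902   0.24162073] [[0.912, 0.41, -0.001], [0.41, -0.912, 0.001], [-0.0, -0.001, -1.0]] [ 1.13  0.33 -0.06  1.46  0.02  1.35 -0.09] 0.9979465899930045
[ -615.8254941  -1664.60510466]
[ -618.24061721 -1917.96032182]
```

View pics/w1.png

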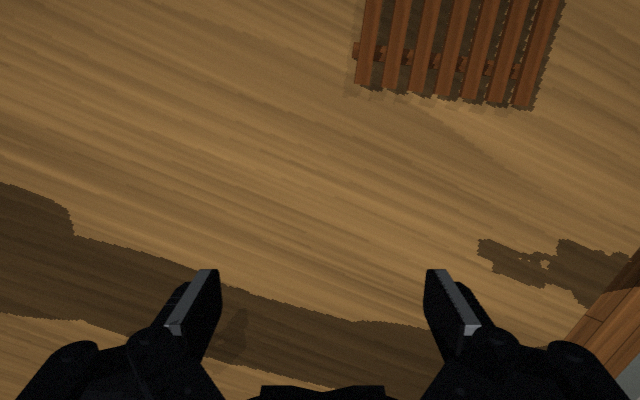

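The move was refused because every row needs all three keys. The wrist picture therefore only shows bare table, with the fingers at (195,300) and (450,300).

jog_arm --deltas '[{"gripper":1,"offset":[0.0325,-0.015,-0.002],"rotation":[0,0,0]},{"gripper":1,"offset":[0.0325,-0.015,-0.002],"rotation":[0,0,0]},{"gripper":1,"offset":[0.0325,-0.015,-0.002],"rotation":[0,0,0]},{"gripper":1,"offset":[0.0325,-0.015,-0.002],"rotation":[0,0,0]},{"gripper":1,"offset":[0.0325,-0.015,-0.002],"rotation":[0,0,0]},{"gripper":1,"offset":[0.0325,-0.015,-0.002],"rotation":[0,0,0]},{"gripper":1,"offset":[0.0325,-0.015,-0.002],"rotation":[0,0,0]},{"gripper":1,"offset":[0.0325,-0.015,-0.002],"rotation":[0,0,0]},{"gripper":1,"offset":[0.0325,-0.015,-0.002],"rotation":[0,0,0]},{"gripper":1,"offset":[0.0325,-0.015,-0.002],"rotation":[0,0,0]},{"gripper":1,"offset":[0.0325,-0.015,-0.002],"rotation":[0,0,0]},{"gripper":1,"offset":[0.0325,-0.015,-0.002],"rotation":[0,0,0]},{"gripper":1,"offset":[0.0325,-0.015,-0.002],"rotation":[0,0,0]},{"gripper":1,"offset":[0.0325,-0.015,-0.002],"rotation":[0,0,0]},{"gripper":1,"offset":[0,0,0],"rotation":[0,0,8]},{"gripper":1,"offset":[0,0,0],"rotation":[0,0,8]},{"gripper":1,"offset":[0,0,0],"rotation":[0,0,8]},{"gripper":1,"offset":[0,0,0],"rotation":[0,0,8]},{"gripper":1,"offset":[0,0,0],"rotation":[0,0,8]},{"gripper":1,"offset":[0,0,0],"rotation":[0,0,0]}]'

```text
clock: 2.15
position: [0.5851, -0.1917, 0.27]
ee_rot: [0.99, -0.138, -0.0, 0.0]
ft_force: [0.8, -0.6, -0.3]
grip_width: 1.003
grasp_force: 0.0
```

Run:
```python
from h import *
im,o=snap('wrist','w2.png'); print(o['clock'],o['position'],R.from_quat(o['ee_rot']).as_matrix().round(3).tolist(),o['joint_pos'].round(2),o['grip_width'])
for P in((.585,-.19,.16),(.61,-.197,.16)): print(proj('wrist',P,o))
```

```text
2.15 [ 0.5851153  -0.19169685  0.27000974] [[0.962, -0.274, -0.001], [-0.274, -0.962, -0.0], [-0.001, 0.0, -1.0]] [ 0.45  0.31 -0.27  1.43  0.08  1.41 -1.66] 1.0032834619873705
[316.54587715 198.91624398]
[316.17522375 163.68819194]
```

View pics/w2.png

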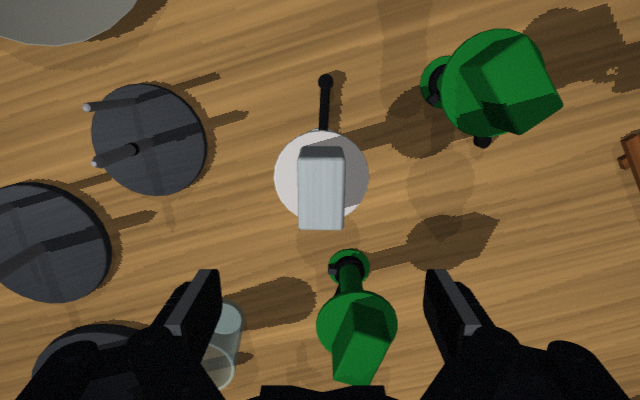

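The wrist picture shows the grip block's top face at columns 299–344, rows 157–230, square to the jaws, with the lever tip at (326,82).

Run:
```python
from h import *
o=manip.get_obs()
c=[onz('wrist',p,.16,o) for p in((301,157),(342,157),(344,230),(299,230))]
m=np.mean(c,0); print(np.round(c,4).tolist(),m)
tip=onz('wrist',(326,82),.01,o);print(tip, np.degrees(np.arctan2(*(tip-m)[[1,0]])),np.linalg.norm((tip-m)[:2]))
M=R.from_quat(o['ee_rot']).as_matrix(); print((M.T@(m-o['position'])).round(4))
```

```text
[[0.6174, -0.188, 0.16], [0.6098, -0.2154, 0.16], [0.556, -0.2029, 0.16], [0.565, -0.1707, 0.16]] [ 0.58706272 -0.19426402  0.16      ]
[ 0.65743529 -0.21867058  0.01      ] -19.127527612701847 0.07448475402320877
[0.0026 0.002  0.1101]
```

jog_arm --deltas '[{"gripper":1,"offset":[0.002,0.002,0.03],"rotation":[0,0,0]},{"gripper":1,"offset":[0,0,0.035],"rotation":[0,0,0]},{"gripper":1,"offset":[0,0,0.035],"rotation":[0,0,0]},{"gripper":1,"offset":[0,0,0.02],"rotation":[0,0,0]},{"gripper":1,"offset":[0,0,0.013],"rotation":[0,0,0]},{"gripper":0,"offset":[0,0,0],"rotation":[0,0,0]},{"gripper":0,"offset":[0,0,0],"rotation":[0,0,0]},{"gripper":0,"offset":[0,0,0],"rotation":[0,0,0]},{"gripper":0,"offset":[0,0,0],"rotation":[0,0,0]},{"gripper":0,"offset":[0,0,0],"rotation":[0,0,0]},{"gripper":0,"offset":[0,0,0],"rotation":[0,0,0]},{"gripper":0,"offset":[0,0,0],"rotation":[0,0,0]},{"gripper":0,"offset":[0,0,0],"rotation":[0,0,0]}]' --newtons 80

```text
clock: 3.5
position: [0.5877, -0.1941, 0.1389]
ee_rot: [0.991, -0.137, 0.001, 0.0]
ft_force: [0.2, 1.9, 6.0]
grip_width: 0.385
grasp_force: 80.5
```

jog_arm --deltas '[{"gripper":0,"offset":[0,0,-0.01],"rotation":[0,0,0]},{"gripper":0,"offset":[0,0,-0.025],"rotation":[0,0,0]},{"gripper":0,"offset":[0,0,-0.035],"rotation":[0,0,0]},{"gripper":0,"offset":[0,0,-0.035],"rotation":[0,0,0]},{"gripper":0,"offset":[0,0,-0.035],"rotation":[0,0,0]},{"gripper":0,"offset":[0,0,-0.025],"rotation":[0,0,0]},{"gripper":0,"offset":[0,0,-0.01],"rotation":[0,0,0]},{"gripper":0,"offset":[-0.006,-0.017,0],"rotation":[0,0,0]},{"gripper":0,"offset":[-0.01,-0.029,0],"rotation":[0,0,0]},{"gripper":0,"offset":[-0.01,-0.029,0],"rotation":[0,0,0]},{"gripper":0,"offset":[-0.01,-0.029,0],"rotation":[0,0,0]},{"gripper":0,"offset":[-0.01,-0.029,0],"rotation":[0,0,0]},{"gripper":0,"offset":[-0.01,-0.029,0],"rotation":[0,0,0]},{"gripper":0,"offset":[-0.006,-0.017,0],"rotation":[0,0,0]},{"gripper":0,"offset":[-0.004,-0.01,0],"rotation":[0,0,0]},{"gripper":0,"offset":[0,0,0],"rotation":[0,0,0]},{"gripper":0,"offset":[0,0,0],"rotation":[0,0,0]}]'

```text
clock: 5.2
position: [0.5743, 0.0046, 0.3117]
ee_rot: [0.99, -0.138, -0.0, 0.0]
ft_force: [-0.3, -0.6, -3.2]
grip_width: 0.389
grasp_force: 79.6
```

Run:
```python
from h import *
im,o=snap('wrist','w3.png'); s,_=snap('scene','s3.png'); print(o['clock'],o['position'],R.from_quat(o['ee_rot']).as_matrix().round(3).tolist(),o['joint_pos'].round(2),o['grip_width'],o['ft_force'])
b=cv2.resize(s[120:290,230:435],None,fx=2.3,fy=2.3,interpolation=cv2.INTER_CUBIC)
c=np.zeros((400,640+0,3),np.uint8)
cv2.imwrite('pics/c3.png',np.hstack([cv2.resize(im[:300,0:420],None,fx=.78,fy=.78,interpolation=cv2.INTER_AREA)[:234],b[:234]]) if 0 else b)
```

```text
5.2 [0.57428079 0.00460864 0.31169137] [[0.962, -0.273, -0.001], [-0.273, -0.962, -0.001], [-0.001, 0.001, -1.0]] [ 0.24  0.22 -0.39  1.47  0.08  1.47 -2.  ] 0.3891721841644759 [-0.32065008 -0.62029759 -3.20891441]
```

View pics/w3.png

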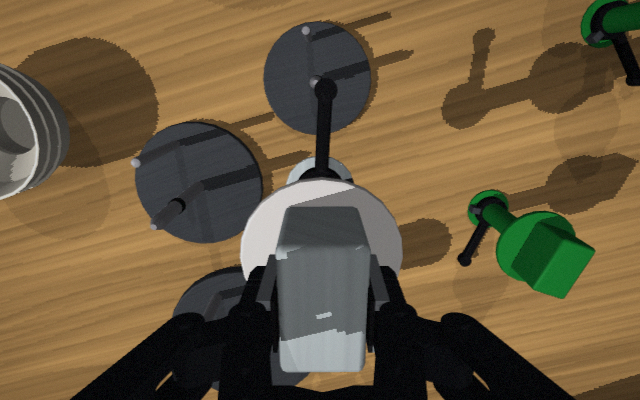

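The wrist picture shows the lamp held square. On the target base (disc near (198,182)) the spigot top is at about (155,226), the pin top at (136,162) and the mark at about (178,208).

Run:
```python
from h import *
o=manip.get_obs()
im=cv2.imread('pics/w3.png')
print('spig',onz('wrist',(155,226),.14,o),'pin',onz('wrist',(136,162),.115,o))
g=cv2.cvtColor(im,cv2.COLOR_BGR2HSV); m=((g[...,2]<85)&(g[...,1]<70)).astype(np.uint8); m[:,264:]=0; m[246:]=0; m[:,:131]=0; m[:118]=0
c=max(cv2.findContours(cv2.morphologyEx(m,cv2.MORPH_OPEN,np.ones((5,5))),0,2)[0],key=cv2.contourArea)
e=cv2.fitEllipse(cv2.convexHull(c)); print(e,onz('wrist',e[0],.014,o))
def tri(a,b):
    (p,d),(q,f)=a,b; A=np.c_[d,-f]; t=np.linalg.lstsq(A,q-p,rcond=None)[0]; x,y=p+t[0]*d,q+t[1]*f; return (x+y)/2,np.linalg.norm(x-y)
S=lambda x,y:(225+x/3.6,160+y/3.6)
print('tri spig',tri(ray('wrist',(155,226),o),ray('scene',S(580,247))))
print('tri pin',tri(ray('wrist',(136,162),o),ray('scene',S(545,325))))
print('mark wrist/scene',tri(ray('wrist',(178,208),o),ray('scene',S(572,316))))
# mark: scene rays vs known spigot top/bottom
for B in((.566,.167),(.57,.169)):
    for z in(.07,.0764,.08): print(B,z,(np.array(proj('scene',(*B,z)))-(225,160))*3.6)
    print((np.array(proj('scene',(*B,.14)))-(225,160))*3.6)
# band profile in scene
s=cv2.imread('pics/scene0.png')
print([int(s[r,381:389].astype(int).sum(1).min()//1) if 0 else s[r,381:388,1].tolist() for r in range(240,258)])
```

```text
spig [0.56959869 0.1639395  0.14      ] pin [0.62793395 0.1687157  0.115     ]
((198.34915161132812, 182.2503204345703), (118.27505493164062, 130.2342987060547), 120.1385726928711) [0.5745727  0.16296966 0.014     ]
tri spig (array([0.5675635 , 0.16737223, 0.13609388]), np.float64(0.002411349381130694))
tri pin (array([0.62676544, 0.17139762, 0.11250973]), np.float64(0.002844321468980426))
mark wrist/scene (array([0.56562249, 0.16840251, 0.07571797]), np.float64(0.002635064970872772))
(0.566, 0.167) 0.07 [570.88398137 320.8462819 ]
(0.566, 0.167) 0.0764 [571.64179313 313.9018347 ]
(0.566, 0.167) 0.08 [572.07048673 309.97336556]
[579.48296956 242.04673927]
(0.57, 0.169) 0.07 [571.07355526 325.04482378]
(0.57, 0.169) 0.0764 [571.83478676 318.09067906]
(0.57, 0.169) 0.08 [572.2654237  314.15664378]
[579.71251272 246.12459982]
[[97, 72, 65, 77, 90, 101, 107], [93, 72, 63, 77, 92, 101, 106], [92, 69, 65, 80, 93, 104, 108], [85, 60, 67, 83, 96, 104, 108], [78, 64, 72, 83, 96, 101, 103], [67, 56, 70, 81, 95, 91, 93], [52, 42, 55, 71, 77, 71, 88], [38, 25, 30, 38, 38, 47, 80], [43, 24, 26, 28, 31, 45, 68], [51, 51, 55, 65, 67, 66, 66], [58, 63, 76, 87, 95, 83, 75], [60, 64, 82, 92, 98, 87, 72], [61, 67, 82, 95, 98, 85, 71], [59, 69, 81, 96, 98, 86, 71], [61, 73, 84, 96, 100, 80, 69], [63, 74, 88, 97, 98, 78, 69], [63, 74, 87, 97, 93, 79, 65], [65, 78, 88, 97, 90, 79, 66]]
```

Run:
```python
from h import *
s=np.mean([snap('scene')[0].astype(float) for _ in range(6)],0)[...,1]
from scipy.ndimage import map_coordinates as mc
def prof(P,z0,z1,sh=0):
    zs=np.arange(z0,z1,.002); q=np.array([proj('scene',(*P,z)) for z in zs])
    v=np.mean([mc(s,[q[:,1],q[:,0]+d],order=1) for d in(-1+sh,sh,1+sh)],0); return zs,v
for nm,P,a,b in(('spig',(.568,.168),-.0,.17),('pin',(.6265,.172),-.0,.14)):
    zs,v=prof(P,a,b); print(nm,' '.join(f'{1000*z:.0f}:{x:.0f}' for z,x in zip(zs,v)))
```

```text
spig -0:68 2:70 4:74 6:79 8:83 10:87 12:88 14:89 16:89 18:89 20:89 22:89 24:88 26:88 28:88 30:88 32:88 34:87 36:87 38:88 40:88 42:88 44:88 46:89 48:89 50:89 52:89 54:88 56:88 58:88 60:88 62:88 64:88 66:88 68:86 70:78 72:64 74:46 76:30 78:35 80:47 82:67 84:78 86:86 88:88 90:89 92:89 94:89 96:89 98:89 100:89 102:89 104:89 106:89 108:89 110:89 112:89 114:88 116:87 118:87 120:87 122:88 124:89 126:93 128:96 130:100 132:103 134:105 136:105 138:96 140:83 142:63 144:50 146:44 148:50 150:57 152:62 154:65 156:66 158:66 160:66 162:67 164:68 166:68 168:69
pin -0:69 2:69 4:70 6:71 8:73 10:75 12:79 14:81 16:82 18:83 20:83 22:83 24:83 26:84 28:83 30:83 32:84 34:84 36:85 38:85 40:86 42:85 44:85 46:85 48:84 50:84 52:84 54:84 56:84 58:84 60:84 62:84 64:84 66:84 68:85 70:86 72:85 74:85 76:85 78:84 80:84 82:84 84:84 86:84 88:84 90:84 92:84 94:84 96:84 98:84 100:84 102:85 104:86 106:91 108:99 110:113 112:122 114:123 116:109 118:94 120:80 122:84 124:93 126:107 128:116 130:122 132:124 134:125 136:125 138:123
```

jog_arm --deltas '[{"gripper":0,"offset":[-0.004,-0.012,0],"rotation":[0,0,0]},{"gripper":0,"offset":[-0.008,-0.025,0],"rotation":[0,0,0]},{"gripper":0,"offset":[-0.009,-0.028,0],"rotation":[0,0,0]},{"gripper":0,"offset":[-0.009,-0.028,0],"rotation":[0,0,0]},{"gripper":0,"offset":[-0.008,-0.025,0],"rotation":[0,0,0]},{"gripper":0,"offset":[-0.007,-0.02,0],"rotation":[0,0,0]},{"gripper":0,"offset":[-0.004,-0.011,0],"rotation":[0,0,0]},{"gripper":0,"offset":[-0.001,-0.005,0],"rotation":[0,0,0]},{"gripper":0,"offset":[0,0,0],"rotation":[0,0,0]},{"gripper":0,"offset":[0,0,0],"rotation":[0,0,0]}]'

```text
clock: 6.6
position: [0.5686, 0.1662, 0.3122]
ee_rot: [0.99, -0.138, 0.0, 0.0]
ft_force: [0.0, -0.0, -2.5]
grip_width: 0.384
grasp_force: 79.8
```

Run:
```python
from h import *
s,o=snap('scene','s4.png'); w,_=snap('wrist','w4.png'); print(o['clock'],o['position'],o['joint_pos'].round(2),o['ft_force'])
t,_=snap('top','t4.png')
a=cv2.resize(s[140:300,310:440],None,fx=3.6,fy=3.6,interpolation=cv2.INTER_CUBIC)
b=cv2.resize(w[0:400,200:420],(317,576)); print(a.shape)
cv2.imwrite('pics/c4.png',np.hstack([a,b]))
```

```text
6.6 [0.56855537 0.16617952 0.31224401] [ 0.03  0.27 -0.48  1.42  0.13  1.48 -2.3 ] [ 0.03552163 -0.04562445 -2.4515338 ]
(576, 468, 3)
```

View pics/c4.png

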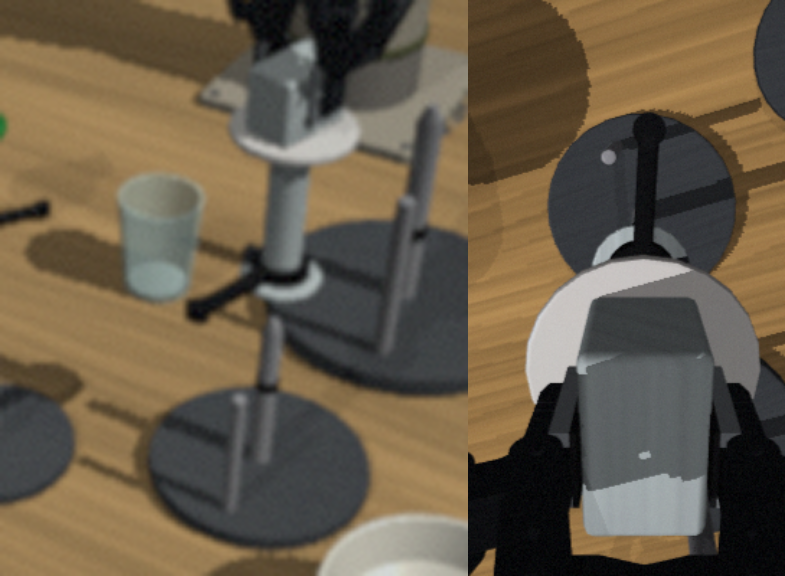

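The crops show the foot at (283,277), above and slightly right of the spigot top at (273,322). The lever is on the clockwise side of the pin. I'll measure that lateral offset numerically.

Run:
```python
from h import *
s=np.mean([snap('scene')[0].astype(float) for _ in range(4)],0)[...,1]; t=np.mean([snap('top')[0].astype(float) for _ in range(4)],0)[...,1]
cv2.imwrite('pics/s5.png',s); np.set_printoptions(linewidth=200)
o=manip.get_obs();p=o['position'];zf=p[2]-.1389
for z in(.03,.05,.08):
    q=proj('scene',(p[0],p[1],zf+z)); print('tube',z,q.round(1),int(q[0])-9,s[int(round(q[1])),int(q[0])-9:int(q[0])+10].round().astype(int))
for z in(.05,.10,.12):
    q=proj('scene',(.5685,.1665,z)); print('spig',z,q.round(1),int(q[0])-9,s[int(round(q[1])),int(q[0])-9:int(q[0])+10].round().astype(int))
q=proj('top',(p[0],p[1],zf+.16)); print('top',q);
```

```text
tube 0.03 [388.1 206.3] 379 [109 110 116 116  95  76  79  84  93 104 116 126 132 136 130 103  76  67  66]
tube 0.05 [388.8 199.2] 379 [126 128 128 127 111  88  76  78  87  96 104 118 126 133 136 137 132 131 130]
tube 0.08 [390.  188.2] 381 [134 133 131 112  84  69  67  66  66  67  67  70  70  76  95 114 122 126 125]
spig 0.05 [382.3 255.6] 373 [ 63  64  75  93  96  81  68  63  64  77  92 100  97  80  68  68  68  66  64]
spig 0.1 [384.  240.4] 374 [118 118 119 116 119 119 116  98  74  68  78  95 105 111 114 111 102  92  79]
spig 0.12 [384.6 234.1] 375 [124 122 121 121 122 122 115  88  66  68  82  99 101  77  46  28  30  38  52]
top [238.62554773 177.79101605][ WARN:0@2.880] global loadsave.cpp:1063 imwrite_ Unsupported depth image for selected encoder is fallbacked to CV_8U.
```

Run:
```python
from h import *
from scipy.ndimage import map_coordinates as mc
R_=R.from_matrix([[0.962,-0.273,-0.001],[-0.273,-0.962,-0.001],[-0.001,0.001,-1.0]])
o3=dict(position=np.array([0.57428079,0.00460864,0.31169137]),ee_rot=R_.as_quat())
def surf(n,o,B,g,z0,z1,step=.002):
    # sample visible front-surface line of spigot (r=7.5 toward camera)
    c=cam(n,o)[1][:3,3]; u=c[:2]-B; u/=np.linalg.norm(u)
    zs=np.arange(z0,z1,step); q=np.array([proj(n,(*(B+.0075*u),z),o) for z in zs])
    w=q[-1]-q[0]; w=np.array([-w[1],w[0]])/np.linalg.norm(w)
    v=np.mean([mc(g,[q[:,1]+k*w[1],q[:,0]+k*w[0]],order=1) for k in(-1,0,1)],0)
    print(n,B,np.linalg.norm(q[-1]-q[0])/(z1-z0)/1000,'px/mm',' '.join(f'{1000*z:.0f}:{x:.0f}' for z,x in zip(zs,v)))
w=cv2.imread('pics/w3.png')[...,1].astype(float); print(w[220:232,146:164].astype(int))
for B in((.5696,.1639),): surf('wrist',o3,np.array(B),w,.0,.136)
s=cv2.imread('pics/s3.png')[...,1].astype(float)
for B in((.568,.168),): surf('scene',None,np.array(B),s,.0,.15)
```

```text
[[124 124 124 124 111  84  73  65  64  54  53  52  54  53  48  54  53  47]
 [128 126 124 121 112  90  77  64  63  54  52  48  54  50  54  53  57  53]
 [129 130 130 124 106  87  71  66  54  53  58  60  58  49  55  56  54  53]
 [133 135 132 130 111  92  77  70  54  59  58  57  57  52  59  62  57  52]
 [137 131 135 133 121 109 120 113  84  67  59  58  64  53  58  57  56  55]
 [130 131 134 139 136 146 141 139 145 124  63  63  60  60  59  59  56  50]
 [134 135 136 137 139 144 144 140 144 139  98  58  60  57  58  57  55  58]
 [134 137 137 138 139 149 141 144 140 143 125  61  60  62  59  60  55  53]
 [135 131 127 126 130 139 144 145 141 133 107  59  61  58  58  57  56  58]
 [135 128 124 124 124 128 134 142 141 130  83  73  71  69  70  87  99  90]
 [127 124 125 125 123 124 126 126 125 127 127 129 132 134 137 136 132 129]
 [126 125 126 126 124 124 129 130 133 129 134 129 135 131 140 138 131 133]]
wrist [0.5696 0.1639] 0.4309033902839343 px/mm 0:42 2:38 4:33 6:34 8:33 10:33 12:33 14:31 16:32 18:35 20:40 22:44 24:45 26:46 28:45 30:44 32:46 34:46 36:44 38:45 40:46 42:45 44:45 46:46 48:46 50:45 52:46 54:47 56:46 58:46 60:45 62:44 64:47 66:48 68:46 70:45 72:47 74:45 76:46 78:47 80:47 82:41 84:18 86:6 88:5 90:7 92:18 94:39 96:48 98:45 100:48 102:45 104:47 106:48 108:48 110:46 112:48 114:48 116:48 118:48 120:48 122:48 124:48 126:48 128:48 130:48 132:48 134:48
scene [0.568 0.168] 0.30086860333623194 px/mm 0:65 2:66 4:67 6:68 8:69 10:71 12:76 14:81 16:85 18:88 20:88 22:88 24:88 26:89 28:89 30:89 32:89 34:88 36:88 38:89 40:88 42:86 44:88 46:89 48:88 50:88 52:89 54:88 56:88 58:88 60:88 62:89 64:88 66:88 68:88 70:89 72:89 74:86 76:81 78:66 80:49 82:32 84:34 86:43 88:63 90:77 92:87 94:88 96:89 98:89 100:89 102:89 104:88 106:88 108:88 110:88 112:88 114:89 116:89 118:89 120:89 122:88 124:87 126:86 128:87 130:90 132:93 134:96 136:99 138:102 140:104 142:105 144:95 146:80 148:60
```

jog_arm --deltas '[{"gripper":0,"offset":[0,0,0.015],"rotation":[0,0,0]},{"gripper":0,"offset":[0,0,0.012],"rotation":[0,0,0]},{"gripper":0,"offset":[0,0,0.006],"rotation":[0,0,0]},{"gripper":0,"offset":[0,0,0.005],"rotation":[0,0,0]},{"gripper":0,"offset":[0,0,0.005],"rotation":[0,0,0]},{"gripper":0,"offset":[0,0,0.005],"rotation":[0,0,0]},{"gripper":0,"offset":[0,0,0],"rotation":[0,0,0]},{"gripper":0,"offset":[0,0,0],"rotation":[0,0,0]}]'

```text
clock: 7.95
position: [0.5684, 0.1672, 0.2644]
ee_rot: [0.991, -0.137, 0.0, 0.0]
ft_force: [0.5, -0.8, -3.6]
grip_width: 0.385
grasp_force: 79.8
```

jog_arm --deltas '[{"gripper":0,"offset":[0,0,0.006],"rotation":[0,0,0]},{"gripper":0,"offset":[0,0,0.008],"rotation":[0,0,0]},{"gripper":0,"offset":[0,0,0.008],"rotation":[0,0,0]},{"gripper":0,"offset":[0,0,0.008],"rotation":[0,0,0]},{"gripper":0,"offset":[0,0,0.006],"rotation":[0,0,0]},{"gripper":0,"offset":[0,0,0.003],"rotation":[0,0,0]},{"gripper":0,"offset":[0,0,0.002],"rotation":[0,0,0]},{"gripper":0,"offset":[0,0,0],"rotation":[0,0,0]},{"gripper":0,"offset":[0,0,0],"rotation":[0,0,0]}]'

```text
clock: 8.85
position: [0.5682, 0.1673, 0.2231]
ee_rot: [0.991, -0.137, -0.0, 0.0]
ft_force: [3.4, -0.7, -3.6]
grip_width: 0.385
grasp_force: 79.6
```

Run:
```python
from h import *
s,o=snap('scene','s6.png'); w,_=snap('wrist','w6.png'); print(o['clock'],o['position'],o['joint_pos'].round(2),o['ft_force'],o['torque'])
a=cv2.resize(s[160:290,335:435],None,fx=4.4,fy=4.4,interpolation=cv2.INTER_CUBIC)
b=cv2.resize(w[0:400,200:420],(315,572))
cv2.imwrite('pics/c6.png',np.hstack([a,b]))
```

```text
8.85 [0.56824349 0.16727818 0.22309847] [ 0.03  0.31 -0.48  1.56  0.15  1.31 -2.32] [ 3.38389048 -0.65754343 -3.55330122] [-0.35236672 -1.18530863 -0.0685758 ]
```

View pics/c6.png

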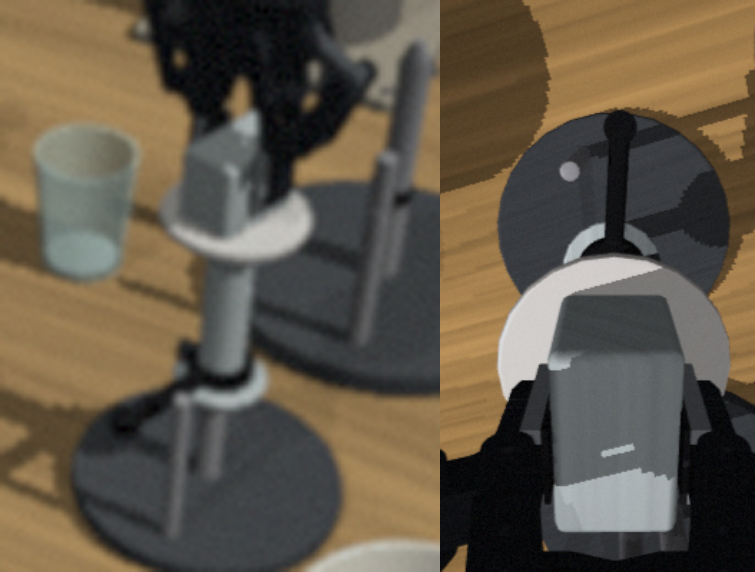

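The crops show the tube on the spigot with the foot ring at (230,380). The lever is open on the clockwise side of the pin, which is at (180,395) in the left crop and (569,171) in the right. Next I turn the lamp counter-clockwise in stages.

jog_arm --deltas '[{"gripper":0,"offset":[0.001,0,0],"rotation":[0,0,0]},{"gripper":0,"offset":[0,0,0],"rotation":[0,0,-3]},{"gripper":0,"offset":[0,0,0],"rotation":[0,0,-4]},{"gripper":0,"offset":[0,0,0],"rotation":[0,0,-4]},{"gripper":0,"offset":[0,0,0],"rotation":[0,0,-4]},{"gripper":0,"offset":[0,0,0],"rotation":[0,0,-4]},{"gripper":0,"offset":[0,0,0],"rotation":[0,0,-4]},{"gripper":0,"offset":[0,0,0],"rotation":[0,0,-4]},{"gripper":0,"offset":[0,0,0],"rotation":[0,0,-4]},{"gripper":0,"offset":[0,0,0],"rotation":[0,0,-4]},{"gripper":0,"offset":[0,0,0],"rotation":[0,0,0]},{"gripper":0,"offset":[0,0,0],"rotation":[0,0,0]}]'

```text
clock: 10.15
position: [0.5694, 0.1667, 0.2235]
ee_rot: [0.986, 0.166, 0.0, 0.0]
ft_force: [2.3, -3.5, -2.3]
grip_width: 0.388
grasp_force: 80.1
```

Run:
```python
from h import *
o=manip.get_obs(); print(o['position'],R.from_quat(o['ee_rot']).as_matrix()[:2,0],o['ft_force'],o['torque'],o['joint_pos'].round(2))
# moment about spigot axis at TCP? raw print
```

```text
[0.56936876 0.16669066 0.22349241] [0.9450312  0.32698015] [ 2.29352271 -3.46853123 -2.27157146] [-1.17130596 -0.93008348 -0.0374648 ] [ 0.09  0.33 -0.56  1.55  0.18  1.32 -1.73]
```

jog_arm --deltas '[{"gripper":0,"offset":[0,0,0],"rotation":[0,0,-3]},{"gripper":0,"offset":[0,0,0],"rotation":[0,0,-4]},{"gripper":0,"offset":[0,0,0],"rotation":[0,0,-4]},{"gripper":0,"offset":[0,0,0],"rotation":[0,0,-4]},{"gripper":0,"offset":[0,0,0],"rotation":[0,0,-4]},{"gripper":0,"offset":[0,0,0],"rotation":[0,0,-3]},{"gripper":0,"offset":[0,0,0],"rotation":[0,0,-2]},{"gripper":0,"offset":[0,0,0],"rotation":[0,0,0]},{"gripper":0,"offset":[0,0,0],"rotation":[0,0,0]}]'

```text
clock: 11.05
position: [0.5699, 0.1665, 0.2236]
ee_rot: [0.93, 0.367, 0.001, 0.001]
ft_force: [4.5, -3.0, -3.1]
grip_width: 0.385
grasp_force: 80.2
```

Run:
```python
from h import *
o=manip.get_obs(); x=R.from_quat(o['ee_rot']).as_matrix()[:2,0]; print(o['position'],np.degrees(np.arctan2(x[1],x[0])),o['ft_force'],o['torque'])
```

```text
[0.5699277  0.16645453 0.22363013] 43.06952678099688 [ 4.51252373 -3.04258833 -3.06791905] [-1.23981705 -1.59737482 -0.08281885]
```

jog_arm --deltas '[{"gripper":0,"offset":[0,0,0],"rotation":[0,0,-1]},{"gripper":0,"offset":[0,0,0],"rotation":[0,0,-1]},{"gripper":0,"offset":[0,0,0],"rotation":[0,0,-1]},{"gripper":0,"offset":[0,0,0],"rotation":[0,0,0]},{"gripper":0,"offset":[0,0,0],"rotation":[0,0,0]}]'

```text
clock: 11.55
position: [0.57, 0.1664, 0.2236]
ee_rot: [0.92, 0.391, 0.001, 0.001]
ft_force: [3.9, -3.7, -2.3]
grip_width: 0.384
grasp_force: 80.2
```

Run:
```python
from h import *
o=manip.get_obs(); x=R.from_quat(o['ee_rot']).as_matrix()[:2,0]; print(o['position'],np.degrees(np.arctan2(x[1],x[0])),o['ft_force'],o['torque'])
```

```text
[0.57002771 0.16639233 0.22364852] 46.06069749774333 [ 3.89107829 -3.6887633  -2.31657356] [-1.31062213 -1.73561206 -0.089493  ]
```

jog_arm --deltas '[{"gripper":0,"offset":[0,0,0],"rotation":[0,0,-1]},{"gripper":0,"offset":[0,0,0],"rotation":[0,0,-1]},{"gripper":0,"offset":[0,0,0],"rotation":[0,0,0]},{"gripper":0,"offset":[0,0,0],"rotation":[0,0,0]}]'

```text
clock: 11.95
position: [0.5702, 0.1662, 0.2236]
ee_rot: [0.914, 0.407, 0.001, 0.001]
ft_force: [5.4, -4.1, -2.2]
grip_width: 0.384
grasp_force: 80.2
```

```bash
cat > st.py <<'E'
from h import *
o=manip.get_obs(); x=R.from_quat(o['ee_rot']).as_matrix()[:2,0]; print(o['position'],np.degrees(np.arctan2(x[1],x[0])),o['ft_force'],o['torque'])
E
python3 st.py
```

```text
[0.57015771 0.16623677 0.22363702] 48.0113097802483 [ 5.40370674 -4.08820355 -2.17048502] [-1.21108171 -1.84362608 -0.54728317]
```

jog_arm --deltas '[{"gripper":0,"offset":[0,0,0],"rotation":[0,0,-1]},{"gripper":0,"offset":[0,0,0],"rotation":[0,0,-1]},{"gripper":0,"offset":[0,0,0],"rotation":[0,0,0]},{"gripper":0,"offset":[0,0,0],"rotation":[0,0,0]}]'

```text
clock: 12.35
position: [0.5704, 0.1662, 0.2237]
ee_rot: [0.907, 0.422, 0.001, 0.0]
ft_force: [7.2, -2.3, -3.6]
grip_width: 0.389
grasp_force: 81.1
```

```bash
python3 st.py
```

```text
[0.57036625 0.1662429  0.22368905] 49.906804921708016 [ 7.21942487 -2.27149633 -3.60914986] [-1.05697117 -2.04600813 -1.7400336 ]
```

The moment about z rose to −1.7 N m, so the lever has reached its end stop. I'll ease off 1° and take a last look.

jog_arm --deltas '[{"gripper":0,"offset":[0,0,0],"rotation":[0,0,1]},{"gripper":0,"offset":[0,0,0],"rotation":[0,0,0]},{"gripper":0,"offset":[0,0,0],"rotation":[0,0,0]}]'

```text
clock: 12.65
position: [0.5703, 0.1662, 0.2237]
ee_rot: [0.91, 0.414, 0.001, 0.001]
ft_force: [5.8, -2.8, -4.0]
grip_width: 0.388
grasp_force: 80.6
```

```bash
python3 st.py
python3 - <<'E'
from h import *
s,o=snap('scene','s7.png'); w,_=snap('wrist','w7.png')
f=5.5; a=cv2.resize(s[190:290,345:425],None,fx=f,fy=f,interpolation=cv2.INTER_CUBIC)
c=cam('scene')[1][:2,3]; th=np.arctan2(*(c-o['position'][:2])[::-1])
for z,col in((.0848,(0,0,255)),(.0888,(0,255,0))):
  for k in(-.8,0,.8):
    q=proj('scene',(.568+.027*np.cos(th+k),.168+.027*np.sin(th+k),z)); q=((q-(345,190)+.5)*f-.5).round().astype(int); cv2.circle(a,tuple(int(v) for v in q),2,col,-1)
b=cv2.resize(w[0:400,130:390],(352,541))
cv2.imwrite('pics/c7.png',np.hstack([a[:541],b]))
E
```

```text
[0.57026633 0.16623626 0.22365218] 48.94770526352257 [ 5.79423429 -2.77629058 -3.99923987] [-1.16042719 -1.93724098 -1.27395826]
```

View pics/c7.png

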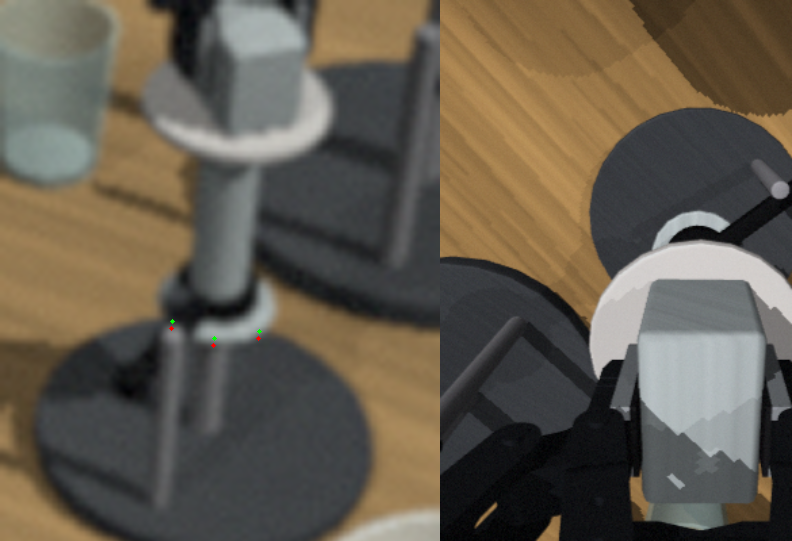

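Run:
```python
from h import *
from scipy.ndimage import map_coordinates as mc
s=np.mean([snap('scene')[0].astype(float) for _ in range(4)],0)[...,1]
B=np.array([.568,.168]); c=cam('scene')[1][:2,3]; th=np.arctan2(*(c-B)[::-1])
for k in(.2,.5,.8):
  zs=np.arange(.07,.1,.002); q=np.array([proj('scene',(*(B+.027*np.array([np.cos(th+k),np.sin(th+k)])),z)) for z in zs])
  print(k,' '.join(f'{1000*z:.0f}:{x:.0f}' for z,x in zip(zs,mc(s,[q[:,1],q[:,0]],order=1))))
```

```text
0.2 70:94 72:94 74:93 76:93 78:92 80:92 82:91 84:97 86:110 88:135 90:155 92:164 94:154 96:134 98:99
0.5 70:67 72:67 74:67 76:66 78:65 80:64 82:67 84:82 86:107 88:139 90:160 92:174 94:172 96:159 98:141
0.8 70:63 72:63 74:63 76:63 78:63 80:64 82:68 84:82 86:101 88:126 90:146 92:163 94:172 96:176 98:177
```

Run:
```python
from h import *
from scipy.ndimage import map_coordinates as mc
for f,B,z0 in(('scene0',(.5877,-.1941),0),('s3',(.5743,.0046),.1728),('s4',(.5686,.1662),.1733),('s6',(.5682,.1673),.0842),('s7',(.5703,.1662),.0848)):
  s=cv2.imread(f'pics/{f}.png')[...,1].astype(float); B=np.array(B); c=cam('scene')[1][:2,3]; th=np.arctan2(*(c-B)[::-1])
  for k in(.5,.8):
    zs=np.arange(-.008,.0121,.002)+z0; q=np.array([proj('scene',(*(B+.027*np.array([np.cos(th+k),np.sin(th+k)])),z)) for z in zs])
    print(f,k,' '.join(f'{1000*(z-z0):.0f}:{x:.0f}' for z,x in zip(zs,mc(s,[q[:,1],q[:,0]],order=1))))
```

```text
scene0 0.5 -8:119 -6:119 -4:124 -2:130 0:142 2:156 4:163 6:167 8:154 10:136 12:105
scene0 0.8 -8:117 -6:118 -4:124 -2:132 0:145 2:156 4:164 6:165 8:160 10:147 12:129
s3 0.5 -8:72 -6:74 -4:80 -2:92 0:118 2:144 4:163 6:171 8:167 10:147 12:115
s3 0.8 -8:87 -6:104 -4:120 -2:135 0:147 2:159 4:170 6:174 8:171 10:161 12:142
s4 0.5 -8:64 -6:66 -4:70 -2:79 0:105 2:134 4:158 6:170 8:164 10:147 12:116
s4 0.8 -8:65 -6:70 -4:77 -2:89 0:121 2:146 4:166 6:173 8:172 10:165 12:151
s6 0.5 -8:68 -6:67 -4:78 -2:94 0:120 2:143 4:163 6:170 8:167 10:153 12:127
s6 0.8 -8:62 -6:62 -4:78 -2:98 0:128 2:150 4:169 6:173 8:174 10:168 12:157
s7 0.5 -8:70 -6:68 -4:69 -2:72 0:86 2:109 4:142 6:161 8:173 10:169 12:149
s7 0.8 -8:63 -6:63 -4:68 -2:75 0:99 2:122 4:146 6:160 8:171 10:172 12:169
```

jog_arm --deltas '[{"gripper":0,"offset":[-0.0007,-0.0007,0.001],"rotation":[0,0,0]},{"gripper":0,"offset":[0,0,0],"rotation":[0,0,0]},{"gripper":0,"offset":[0,0,0],"rotation":[0,0,0]},{"gripper":0,"offset":[0,0,0],"rotation":[0,0,0]}]'

```text
clock: 13.35
position: [0.57, 0.1662, 0.2236]
ee_rot: [0.91, 0.414, 0.002, 0.001]
ft_force: [7.1, -3.2, 0.4]
grip_width: 0.388
grasp_force: 81.2
```

```bash
python3 st.py
```

```text
[0.56998781 0.1662334  0.22359718] 48.93896364392761 [ 7.12591477 -3.19077606  0.41264521] [-1.22782488 -2.14473625 -1.23832404]
```

jog_arm --deltas '[{"gripper":0,"offset":[0,0,0.0005],"rotation":[0,0,1]},{"gripper":0,"offset":[0,0,0],"rotation":[0,0,1]},{"gripper":0,"offset":[0,0,0],"rotation":[0,0,0]},{"gripper":0,"offset":[0,0,0],"rotation":[0,0,0]},{"gripper":0,"offset":[0,0,0],"rotation":[0,0,-1]},{"gripper":0,"offset":[0,0,0],"rotation":[0,0,0]},{"gripper":0,"offset":[0,0,0],"rotation":[0,0,0]}]'

```text
clock: 14.05
position: [0.5697, 0.1663, 0.223]
ee_rot: [0.914, 0.407, 0.002, 0.001]
ft_force: [6.4, -4.3, 1.9]
grip_width: 0.383
grasp_force: 80.8
```

```bash
python3 st.py
```

```text
[0.56972998 0.16629779 0.2230295 ] 48.003386672978245 [ 6.3535071  -4.25661326  1.94345584] [-1.31490642 -1.97833446 -0.60063576]
```

```bash
python3 -c "
from h import *
print(workorder.hand_in())"
```

```text
the job is handed in; nothing more can be done
None
```

I handed the job in with the lamp on the spigot, still gripped and held with its foot at about 84 mm, where I measured the mark at 83–86 mm. The lever was turned against the stop pin until the turning resistance rose sharply at its closed end stop.

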